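Nest the bisque tumblers and clamp the stack in the cam rack

ROBOT

A 7-joint arm with a two-finger parallel gripper is mounted at the origin on the work surface. World frame = base frame: x ahead of the robot, y to its left, z up, the work surface at z = 0. Lengths are in m, angles in rad, forces in N, time in s.
With the tool pointing down it reaches from about 0.375 to 0.925 m from the base axis. Payload 3.1 kg.
Tool frame: the origin (TCP) lies midway between the tips of the shut fingers; the grasp point (between the pads) lies 19 mm behind it (grip_depth is the z of the grasp point in the tool frame, in m); z points along the fingers, y is the line along which they close (so a half turn about z gives the same grasp; the last joint's range is limited). The gripper opens to 85 mm and grips with 20 to 120 N. Pads are 22 mm wide; open, the fingers measure 114 mm over their backs; the gripper's body (76 mm by 85 mm) begins 54 mm behind the grasp point. The pads swing forward as they close: fully open they stand 13 mm farther back than shut.
Start: joints at [-0.098, 0.383, 0.044, 1.598, -0.018, 1.161, -0.05], TCP at [0.65, 0, 0.231] pointing down, gripper open.
Joint ranges: [-2.61, 2.61], [-0.41, 2.15], [-1.48, 1.57], [0, 2.5], [-1.57, 4.71], [0.05, 1.97], [-2.85, 2.85]. Speed limits (rad/s): [2.79, 2.79, 3.14, 3.14, 3.14, 3.14, 3.14].

INTERFACE

Orientations are given as a 3x3 rotation matrix whose columns are the frame's x, y, z axes.
In Python, from bench import * gives the robot as it stands.
- The arm moves only by the tool play_rows, never from a script. Its argument "increments" is a list of rows, each a list of 4 numbers: the shift along the tool's x, y, z each as a share of 60 mm, from -1 to 1, then the turn about the tool's z as a share of 0.08 rad, from -1 to 1. A call has 1 to 20 rows; each row shifts and turns the commanded pose from where the row before left it, along the tool's axes as they then stand; what a row does not reach is not made up. A row lasts 1/8 s, in which the tool goes at most 62.5 mm and 10.7 degrees, less where a joint would pass 70% of its speed; a pose out of reach is approached as far as the arm can. A call with a number of a shift or a turn outside -1 to 1 is refused whole. A call with a gripper value outside its range is refused whole. "hand" is the opening, from 0 (shut) to 1 (fully open), set as the call begins (left out, the last holds). The fingers move at their own pace and stop on an object; "grip_force" is the grip in N (left out, the last holds). Time passes only in rows, so rows that do not move let the fingers close. It gives the time, the measured TCP pose, the force, the opening and the grip force at its end, in the units of the state.
- state(): the state, without advancing time (a new reading comes with each control period).
- read_camera(name): name is "scene" or "side" or "wrist"; returns a dict with "frame" (400x640x3 uint8, red, green, blue), "mtx" (3x3 intrinsics, pixels), "view" (4x4, takes a point from world to camera coordinates); the wrist camera has in their place "hand_eye" (4x4, takes a point from camera to tool coordinates, whose origin is the TCP and whose axes are the flange's). Camera axes: x right, y up, looking along -z (the intrinsics and any distortion apply to the point x, -y, -z); pixel columns grow to the right and rows downward; lengths in m; the calibration is good to about 2 mm. A picture is of the moment at which its call begins: read the wrist's pose just before it. There is no depth.
- finish_job(): hands the job in; it is judged then, once.
The state is a dict: "time_s": time; "joint_positions": joint angles; "joint_vel": joint speeds; "joint_efforts": joint torques, N m; "tcp_pos": TCP position; "eef_rot": TCP orientation; "ft_force": force on the tool from outside, world axes, zero at the start; "ft_torque": the same for the moment, N m; "opening": finger opening in m; "grip_force": force on a finger pad.
Only numpy, scipy, OpenCV 4.12 (cv2) and the standard library are available. Lean on these libraries where they do the work, as an engineer would, in place of code of your own. Each camera call takes 0.05 s, during which the arm holds its last target. There are 200 camera calls.

TASK

Get the bisque-fired tumblers ready to be carried: flip the carrying rack's cam lever fully open, stand one tumbler on its round cork pad between the V block and the jaw, and nest all the other tumblers one inside another in it, each upright and fully home with no more than a light push, because rammed ones wedge and crack. At any point before you close the lever, turn the brass wing nut clockwise until its pointed end points at the steel index pin. Last, when all are stacked and the nut is set, flip the lever fully closed so that the jaw grips the stack; leave everything else on the bench where it stands.

Things in the scene. Friction and masses are not known exactly. Their poses are not given: they have to be found in the camera images.
- cup1: One of 3 to 5 identical heavy-based bisque tumblers (None if absent), upright, 95 mm tall, 125 to 210 g. Origin: under the foot, z up its axis. Foot 39 mm across, 12 high; tapers from 45 mm across (14 up) to 57 (63 up), shoulder, then a straight lip 67 across from 68 up to the rim, wall 3. Inside floor 32 mm up: one nested home stands 32 mm above the one below, its lip showing; play 0.5 mm.
- cup2: One of 3 to 5 identical heavy-based bisque tumblers (None if absent), upright, 95 mm tall, 125 to 210 g. Origin: under the foot, z up its axis. Foot 39 mm across, 12 high; tapers from 45 mm across (14 up) to 57 (63 up), shoulder, then a straight lip 67 across from 68 up to the rim, wall 3. Inside floor 32 mm up: one nested home stands 32 mm above the one below, its lip showing; play 0.5 mm.
- cup3: One of 3 to 5 identical heavy-based bisque tumblers (None if absent), upright, 95 mm tall, 125 to 210 g. Origin: under the foot, z up its axis. Foot 39 mm across, 12 high; tapers from 45 mm across (14 up) to 57 (63 up), shoulder, then a straight lip 67 across from 68 up to the rim, wall 3. Inside floor 32 mm up: one nested home stands 32 mm above the one below, its lip showing; play 0.5 mm.
- cup4: One of 3 to 5 identical heavy-based bisque tumblers (None if absent), upright, 95 mm tall, 125 to 210 g. Origin: under the foot, z up its axis. Foot 39 mm across, 12 high; tapers from 45 mm across (14 up) to 57 (63 up), shoulder, then a straight lip 67 across from 68 up to the rim, wall 3. Inside floor 32 mm up: one nested home stands 32 mm above the one below, its lip showing; play 0.5 mm.
- cup5: One of 3 to 5 identical heavy-based bisque tumblers (None if absent), upright, 95 mm tall, 125 to 210 g. Origin: under the foot, z up its axis. Foot 39 mm across, 12 high; tapers from 45 mm across (14 up) to 57 (63 up), shoulder, then a straight lip 67 across from 68 up to the rim, wall 3. Inside floor 32 mm up: one nested home stands 32 mm above the one below, its lip showing; play 0.5 mm.
- rack: Carrying rack fixed to the bench: wooden plate 100 x 270 mm, 10 thick. Origin: on the bench under the seat's middle, z up. Along its y: at +20 to +45 mm a V block of two rubber cheeks (top 60 mm over the bench) with toes (23 mm) that meet the foot, open to -y; at 0 the cork seat; at about -30 the jaw; at -150 the nut with the lever below it. A clamped tumbler stands centred on the seat.
- seat_top (a point): Centre of the cork seat's upper face (52 mm across), 12 mm above the bench; axes as the rack's.
- jaw: Sprung rubber jaw, 50 mm wide, top 60 mm over the bench, with two toes (top 23 mm) that form a V and meet the foot. Slides along rack y: 7.5 mm back per rad of the lever, 3 mm towards the seat per rad of the nut; yields 1 mm per 1.5 N. With lever and nut at 0 its origin is the rack's origin and its toes 1 mm short of a centred foot. Lever open and nut at 2.0: a seated tumbler has about 10 mm play in y.
- pivot (a point): On the lever's vertical axis, 47 mm above the bench, at rack x 0, y -156 mm + 3 mm per rad of the nut: the nut shifts the lever's pivot and the jaw with it. (The nut's own axis stays at y -150 mm.)
- lever (a joint): Cam lever angle (rad): 0 = fully closed, arm along rack -x; grows anticlockwise seen from above, outwards over rack -y, to its stop at 1.95 = fully open. Open counts from 1.75, closed below 0.12. Stays where it is left (friction 0.35 N m; a weak spring of 0.08 N m per rad draws it towards closed).
- lever_end (a point): Middle of the lever's arm near its end, 90 mm from the pivot, 47 mm above the bench. The arm is an aluminium bar 16 mm wide, 39 to 55 mm above the bench, reaching 110 mm from the pivot; closed fingers can push it from either side.
- nut (a joint): Wing nut angle (rad), grows clockwise seen from above, 0 to 2.9, starts at 0.2 to 0.9; at 2.0 the pointed end points along rack +x, straight at the index pin. Within 0.2 is good. Friction 0.06 N m.
- nut_grip (a point): On the nut's axis, 82 mm above the bench, the height at which to take it. The brass wing is a vertical blade 14 mm thick, from 68 to 94 mm above the bench, along the nut's own x axis: it reaches 28 mm on the blunt side (-x) and 35 mm on the pointed side (+x). This point's x axis points to the pointed end.
- nut_point (a point): Tip of the nut's pointed end, 35 mm from the axis, 82 mm above the bench.
- pin_top (a point): Top of the steel index pin, 10 mm across, at rack x +58 mm, y -150 mm, 50 mm above the bench.
- seat: The cork seat disc; origin on its underside, 10 mm above the bench. It carries the stack's own weight (4 to 10 N); over 45 N on it counts as ramming.
- glaze_bowl: Bystander: blue bowl 120 mm across, 55 mm tall; origin under its centre.
- slip_jar: Bystander: glass jar 68 mm across, 85 mm tall, standing among the tumblers; origin under its centre.
- rib: Bystander: flat wooden rib 100 x 50 x 8 mm lying among the tumblers; origin under its centre.
- brush: Bystander: brush lying flat; origin under its middle.
- bat: Bystander: round plywood bat 110 mm across, 14 mm thick; origin under its centre.
- mug: Bystander: terracotta mug with a handle, 82 mm across, 85 mm tall; origin under its centre.
- pin_roll: Bystander: wooden roller 44 mm thick, 200 mm long, lying; origin under its middle.
There are look-alikes about, which are no part of the job. Leave any blue look-alike of the cup2 alone.

How it is judged:
By the outcome, as a careful person would: the job done as asked, in the order asked, and still so for the second after the job is handed in, with the robot touching nothing.
Of cup1, cup2, cup3, cup4, cup5 only 3 to 5 are there at a start; the rules pass over those that are not, and their reading is None.
At some moment in a run one of cup1, cup2, cup3, cup4, cup5 may be knocked a few centimetres aside while the robot is not near it.
Once in a run the grip may slacken for a moment while it holds something.
It also fails if it takes over 210 s, if anything falls off the work surface, if the arm or the gripper's body presses on something with over 40 N, if the wrist force passes 120 N, or if a joint passes its speed limit or range.

## Working session

There is one attempt and no reset: what is moved stays moved. The work goes in short steps, Python scripts to look and compute and a tool call to move; the robot and the scene stay as the last step left them, time stands still between calls to the robot, and variables do not carry over. Pictures are saved under pics/ and viewed, at most 14 in all, crops included, and the job is handed in when it is done.

Besides the shell and the picture viewer there is one more tool, called as name(argument=value, ...), one argument or row to a line, values as JSON. play_rows: Moves the arm, as the interface text tells. Shift numbers are shares of 60 mm and turn numbers shares of 0.08 rad, none past 1 either way. Its arguments: {"type":"object","properties":{"increments":{"type":"array"},"hand":{"type":"number"},"grip_force":{"type":"number"}},"required":["increments"]}

```bash
mkdir -p pics; ls; cat > h.py <<'E'
from bench import *
import numpy as np, cv2
def shot(n,f):
    c=read_camera(n); cv2.imwrite('pics/'+f,c['frame'][:,:,::-1]); np.savez('pics/'+f+'.npz',**{k:np.array(v) for k,v in c.items()}); return c
def ray(f,u,v,z):
    c=np.load('pics/'+f+'.npz'); K=c['mtx']
    if 'view' in c: T=np.linalg.inv(c['view'])
    else: T=c['T']@c['hand_eye']
    d=np.linalg.inv(K)@[u,v,1]; d=T[:3,:3]@[d[0],-d[1],-d[2]]; o=T[:3,3]
    return o+d*(z-o[2])/d[2]
def proj(f,p):
    c=np.load('pics/'+f+'.npz'); K=c['mtx']
    V=c['view'] if 'view' in c else np.linalg.inv(c['T']@c['hand_eye'])
    q=V@np.append(p,1); q=K@[q[0],-q[1],-q[2]]; return q[:2]/q[2]
def wrist(f):
    s=state(); T=np.eye(4); T[:3,:3]=s['eef_rot']; T[:3,3]=s['tcp_pos']
    c=dict(read_camera('wrist')); cv2.imwrite('pics/'+f,c['frame'][:,:,::-1]); np.savez('pics/'+f+'.npz',T=T,**{k:np.array(v) for k,v in c.items()})
E
python3 - <<'E'
from h import *
for n in ('scene','side'):
    c=shot(n,n+'0.png'); print(c['mtx'],np.linalg.inv(c['view'])); print([k for k in c])
s=state();print(s)
E
```

```text
pics
[[424.54172912   0.         326.40644462]
 [  0.         424.54172912 201.23513056]
 [  0.           0.           1.        ]] [[-0.3193931  -0.79268118  0.51927313  1.13034475]
 [ 0.94761327 -0.26477383  0.17867265  0.25492579]
 [-0.00414051  0.54913692  0.83572214  1.04056664]
 [ 0.          0.          0.          1.        ]]
['frame', 'mtx', 'view']
[[496.72427424   0.         314.72902929]
 [  0.         496.72427424 197.56176745]
 [  0.           0.           1.        ]] [[-0.98425147  0.13476528 -0.11440001  0.39812665]
 [-0.17627666 -0.69973253  0.69231563  0.98092921]
 [ 0.0132507   0.70157872  0.71246874  1.04425601]
 [ 0.          0.          0.          1.        ]]
['frame', 'mtx', 'view']
{'time_s': 0.1, 'joint_positions': array([-0.09782122,  0.38376193,  0.04385625,  1.59943124, -0.01788082,
        1.16125014, -0.04990013]), 'joint_vel': array([-1.76256859e-04, -5.34209735e-04, -6.07851852e-04, -2.33328081e-03,
       -2.80250069e-04,  1.01273358e-03, -9.80811695e-05]), 'joint_efforts': array([ 2.75694918e-03, -4.34731865e+01,  1.02928251e+00, -2.50458258e+01,
        1.08449228e-02,  5.45091054e-03, -1.99926194e-05]), 'tcp_pos': array([ 6.49122667e-01, -6.61288403e-06,  2.30000896e-01]), 'eef_rot': array([[-9.03634100e-05,  9.99996987e-01, -2.45325421e-03],
       [ 9.99999984e-01,  8.99855856e-05, -1.54119427e-04],
       [-1.53898205e-04, -2.45326810e-03, -9.99996979e-01]]), 'ft_force': array([ 0.62386631, -1.01638505, -0.45617539]), 'ft_torque': array([ 0.01476154,  0.04096576, -0.02134047]), 'grip_force': 0.0, 'opening': 0.08555558782101191}
```

View images.

View pics/scene0.png

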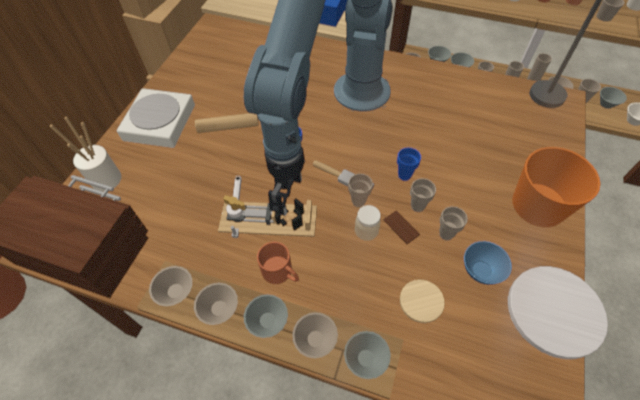

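View pics/side0.png

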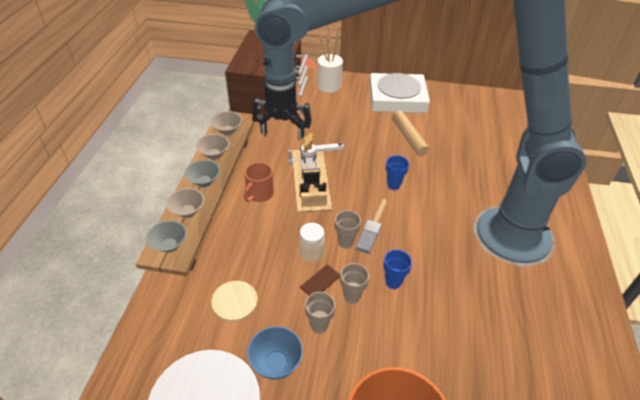

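```bash
python3 - <<'E'
import cv2
a=cv2.imread('pics/side0.png')[125:345,225:425]; b=cv2.imread('pics/scene0.png')[140:250,210:480]
cv2.imwrite('pics/c1.png',cv2.resize(a,None,fx=2.7,fy=2.7,interpolation=2))
cv2.imwrite('pics/c2.png',cv2.resize(b,None,fx=2.96,fy=2.96,interpolation=2))
E
```

```text
(no output)
```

View pics/c1.png

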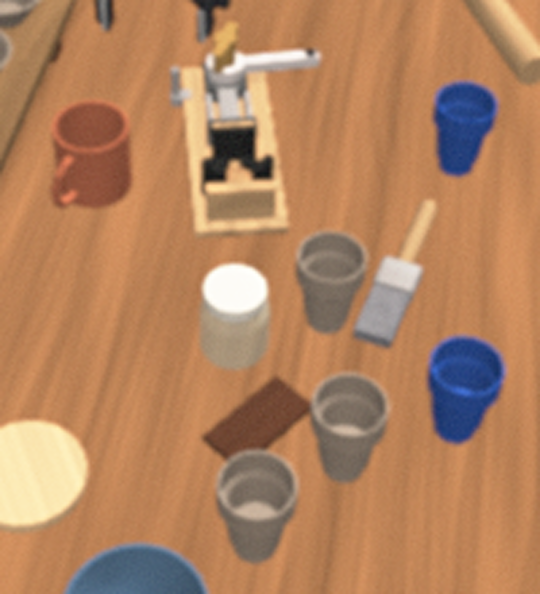

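View pics/c2.png

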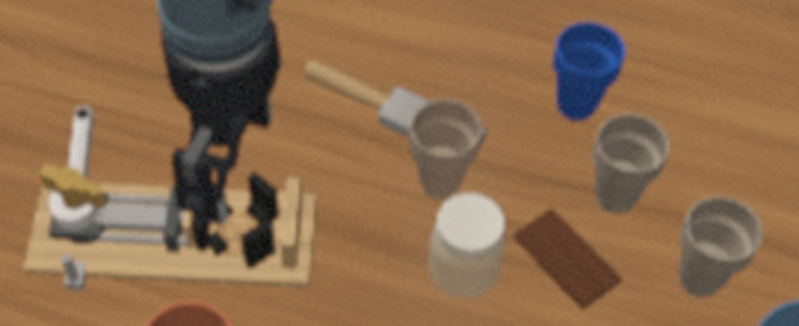

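```bash
python3 - <<'E'
from h import *
S=lambda x,y,z:ray('side0.png',x/2.7+225,y/2.7+125,z)
C=lambda x,y,z:ray('scene0.png',x/2.96+210,y/2.96+140,z)
for n,s,c,z in [('A',(333,262),(445,129),.095),('B',(349,406),(630,149),.095),('C',(257,484),(720,230),.095),('jar',(235,292),(470,222),.085),('pin',(176,72),(70,262),.05),('levertip',(316,59),(83,110),.055),('cornBR',(198,231),(307,283),.01),('cornTR',(287,225),(315,195),.01),('cornBL',(183,75),(26,270),.01),('cornTL',(258,68),(45,185),.01),('blue',(465,366),(588,52),.095),('mug',(92,128),(190,326),.085)]:
    print(n,S(*s,z)[:2].round(4),C(*c,z)[:2].round(4))
s=(235,30);c=(45,178);print('nuttip?',S(*s,.09),C(*c,.09), S(220,62,.09),C(102,195,.09))
E
```

```text
A [0.4505 0.1288] [0.4586 0.1224]
B [0.4154 0.2912] [0.4266 0.2892]
C [0.4802 0.3826] [0.487  0.3813]
jar [0.5366 0.1746] [0.5424 0.1704]
pin [ 0.6673 -0.1666] [ 0.6766 -0.1648]
levertip [ 0.5126 -0.2144] [ 0.52   -0.2244]
cornBR [0.6009 0.0359] [0.6086 0.0376]
cornTR [0.51   0.0096] [0.5143 0.0124]
cornBL [ 0.6688 -0.209 ] [ 0.6792 -0.2173]
cornTL [ 0.5836 -0.2388] [ 0.5872 -0.2426]
blue [0.3196 0.2293] [0.327  0.2279]
mug [ 0.7255 -0.0201] [ 0.717  -0.0266]
nuttip? [ 0.60614434 -0.20539701  0.09      ] [ 0.62251382 -0.20735105  0.09      ] [ 0.61224935 -0.14650228  0.09      ] [ 0.62285885 -0.15052849  0.09      ]
```

play_rows(
  increments=[
    [-0.67,-0.2,-0.4,0],
    [-0.67,-0.2,-0.4,0],
    [-0.67,-0.2,-0.4,0],
    [0,0,0,0],
    [0,0,0,0],
  ],
  hand=1,
)

```text
time_s: 0.72
tcp_pos: [0.6137, -0.1197, 0.3025]
eef_rot: [[-0.0, 1.0, -0.001], [1.0, 0.0, 0.001], [0.001, -0.001, -1.0]]
ft_force: [0.4, 0.5, 0.1]
opening: 0.0851
grip_force: 0.0
```

```bash
python3 - <<'E'
from h import *
wrist('w1.png'); c=np.load('pics/w1.png.npz'); print(c['hand_eye'],c['mtx'],c['T'])
for n,p in dict(pin=(.672,-.166,.05),nut=(.616,-.181,.09),lev=(.516,-.219,.055),seat=(.576,-.037,.012)).items(): print(n,proj('w1.png',p))
E
```

```text
[[-4.97178488e-04  9.51481581e-01  3.07705303e-01  7.82787971e-02]
 [ 9.99999702e-01  2.91427140e-04  7.14614867e-04  2.37819507e-04]
 [ 5.90269207e-04  3.07705567e-01 -9.51481443e-01 -1.42419107e-01]
 [ 0.00000000e+00  0.00000000e+00  0.00000000e+00  1.00000000e+00]] [[285.09686624   0.         320.88567659]
 [  0.         285.09686624 201.9237387 ]
 [  0.           0.           1.        ]] [[-1.69340136e-04  9.99999538e-01 -9.46661189e-04  6.13731179e-01]
 [ 9.99999120e-01  1.70585690e-04  1.31580721e-03 -1.19717427e-01]
 [ 1.31596809e-03 -9.46437536e-04 -9.99998686e-01  3.02531437e-01]
 [ 0.00000000e+00  0.00000000e+00  0.00000000e+00  1.00000000e+00]]
pin [361.20377079 200.08796151]
nut [322.75848709 219.7937954 ]
lev [255.64818112 234.92704639]
seat [294.91538936 106.7753101 ]
```

View pics/w1.png

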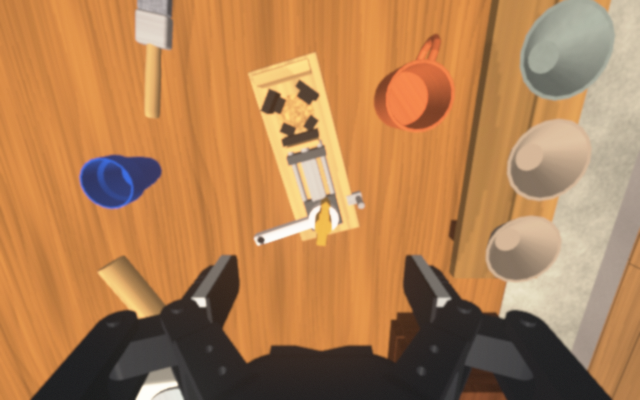

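```bash
python3 - <<'E'
import cv2
a=cv2.imread('pics/w1.png')[45:255,240:380]
cv2.imwrite('pics/c3.png',cv2.resize(a,None,fx=2.8,fy=2.8,interpolation=2))
E
```

```text
(no output)
```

View pics/c3.png

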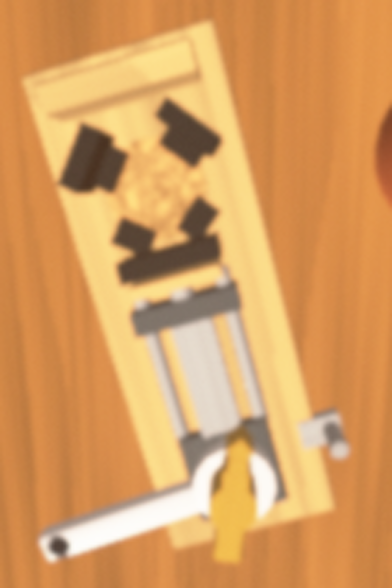

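```bash
python3 - <<'E'
from h import *
R=lambda x,y,z:ray('w1.png',x/2.8+240,y/2.8+45,z)[:2].round(4)
for n,u,z in [('pin',(340,450),.05),('hub',(236,490),.058),('wing+',(241,434),.094),('wing-',(228,562),.094),('levhole',(59,546),.055),('seat',(163,190),.012),('TL',(24,80),.01),('TR',(211,20),.01),('BR',(333,510),.01),('BL',(175,548),.01)]: print(n,R(*u,z))
E
```

```text
pin [ 0.6727 -0.1746]
hub [ 0.6184 -0.1939]
wing+ [ 0.6202 -0.152 ]
wing- [ 0.6142 -0.2173]
levhole [ 0.5236 -0.2273]
seat [ 0.5805 -0.0454]
TL [0.5121 0.0072]
TR [0.6059 0.0341]
BR [ 0.6761 -0.2254]
BL [ 0.5825 -0.25  ]
```

play_rows(
  increments=[
    [-0.57,0.03,0.5,0],
    [-0.57,0.03,0.5,0],
    [0,0,1,0.55],
    [0,0,0.7,0.6],
    [0,0,0.4,0],
    [0,0,0,0],
    [0,0,0,0],
  ],
  hand=0.5,
)

```text
time_s: 1.65
tcp_pos: [0.6186, -0.1877, 0.1178]
eef_rot: [[0.09, 0.996, 0.001], [0.996, -0.09, 0.0], [0.0, 0.001, -1.0]]
ft_force: [0.2, -0.6, 0.2]
opening: 0.0425
grip_force: 0.0
```

```bash
python3 - <<'E'
from h import *
wrist('w2.png'); print(state()['tcp_pos'],state()['eef_rot'].round(3))
E
```

```text
[ 0.61908674 -0.18827922  0.11865082] [[ 0.09   0.996  0.003]
 [ 0.996 -0.09  -0.   ]
 [ 0.     0.003 -1.   ]]
```

View pics/w2.png

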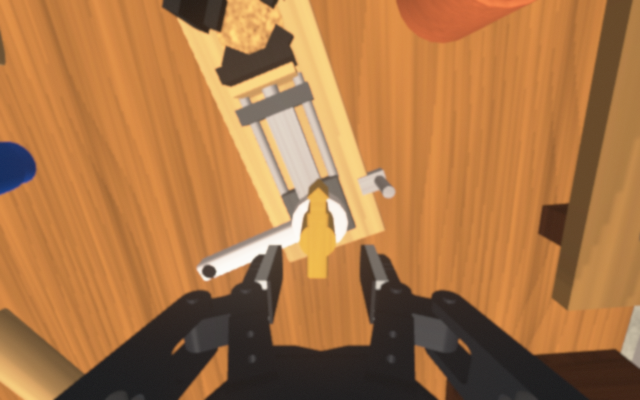

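```bash
python3 - <<'E'
from h import *
for u,z in [((318,183),.094),((317,277),.094),((391,191),.05),((207,271),.055)]: print(ray('w2.png',*u,z))
E
```

```text
[ 0.620364   -0.15120414  0.094     ]
[ 0.61364935 -0.21562773  0.094     ]
[ 0.673992   -0.17349464  0.05      ]
[ 0.52143582 -0.22666404  0.055     ]
```

play_rows(
  increments=[
    [0.02,-0.03,0.6,0],
    [0,0,0.35,0],
    [0,0,0,0],
  ],
)

```text
time_s: 2.08
tcp_pos: [0.6145, -0.187, 0.0588]
eef_rot: [[0.092, 0.996, -0.004], [0.996, -0.092, 0.001], [0.001, -0.004, -1.0]]
ft_force: [0.1, 0.0, -0.2]
opening: 0.0425
grip_force: 0.0
```

play_rows(
  increments=[
    [0,0,0,0],
    [0,0,0,0],
    [0,0,0,0],
    [0,0,0,0],
  ],
  hand=0,
  grip_force=40,
)

```text
time_s: 2.58
tcp_pos: [0.6165, -0.1879, 0.0616]
eef_rot: [[0.092, 0.996, 0.001], [0.996, -0.092, -0.0], [-0.0, 0.001, -1.0]]
ft_force: [-2.7, -0.2, 5.7]
opening: 0.0233
grip_force: 40.1
```

play_rows(
  increments=[
    [0,0,0,0.8],
    [0,0,0,0.8],
    [0,0,0,0.8],
    [0,0,0,0.8],
    [0,0,0,0.8],
    [0,0,0,0],
  ],
)

```text
time_s: 3.32
tcp_pos: [0.6168, -0.188, 0.0616]
eef_rot: [[0.401, 0.916, 0.002], [0.916, -0.401, -0.001], [0.0, 0.002, -1.0]]
ft_force: [-1.5, 0.4, 5.6]
opening: 0.0226
grip_force: 40.1
```

```bash
python3 - <<'E'
from h import *
wrist('w3.png'); print(state()['ft_torque'],state()['opening'])
E
```

```text
[ 0.0523024   0.46829595 -0.07168308] 0.023091481596129546
```

View pics/w3.png

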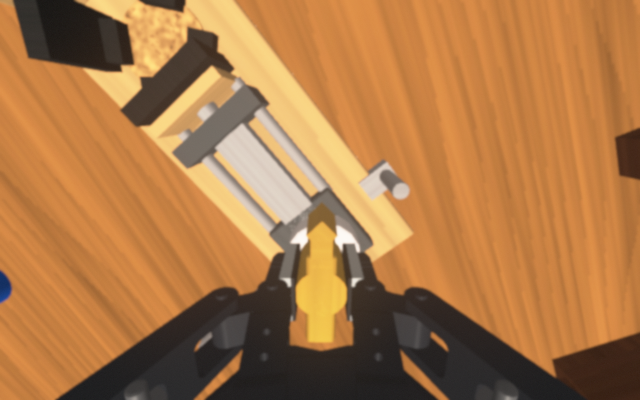

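play_rows(
  increments=[
    [0,0,0,0.8],
    [0,0,0,0.8],
    [0,0,0,0.8],
    [0,0,0,0.8],
    [0,0,0,0.8],
    [0,0,0,0.8],
    [0,0,0,0.8],
    [0,0,0,0.8],
    [0,0,0,0.8],
    [0,0,0,0.8],
    [0,0,0,0.8],
    [0,0,0,0.8],
    [0,0,0,0.8],
    [0,0,0,0.8],
    [0,0,0,0],
  ],
)

```text
time_s: 5.25
tcp_pos: [0.6173, -0.1887, 0.0616]
eef_rot: [[0.966, 0.26, 0.003], [0.26, -0.966, -0.002], [0.003, 0.002, -1.0]]
ft_force: [-2.0, -1.6, 5.0]
opening: 0.0229
grip_force: 40.1
```

play_rows(
  increments=[
    [0,0,0,0],
    [0,0,0,0],
    [0,0,-0.4,0],
    [0,0,-0.8,0],
    [0,0,-0.8,0],
    [0,0,0,0],
  ],
  hand=0.5,
)

```text
time_s: 6.0
tcp_pos: [0.6195, -0.1888, 0.1854]
eef_rot: [[0.966, 0.26, 0.01], [0.26, -0.966, -0.002], [0.009, 0.004, -1.0]]
ft_force: [-0.1, 0.4, -0.2]
opening: 0.0427
grip_force: 0.0
```

```bash
python3 - <<'E'
from h import *
wrist('w4.png'); print(state()['tcp_pos'])
E
```

```text
[ 0.61754798 -0.18796334  0.18251409]
```

View pics/w4.png

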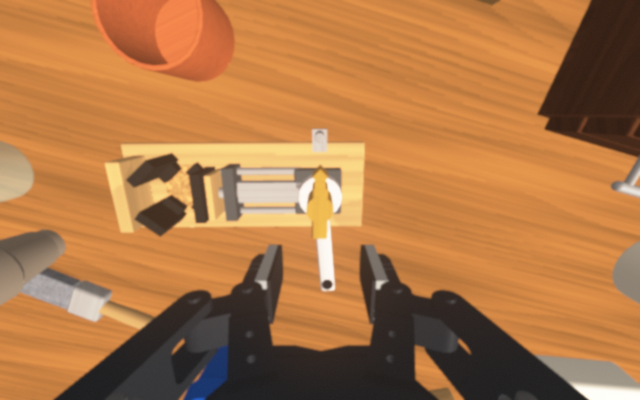

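```bash
cat > arc.py <<'E'
import numpy as np
def F(t,s=1,r=.08):
    d=.008+.011*abs(np.sin(t))+.0145*abs(np.cos(t))
    return r*np.array([-np.cos(t),np.sin(t)])-s*d*np.array([np.sin(t),np.cos(t)])
def inc(a,b,n,s):
    P=np.array([F(t,s) for t in np.linspace(a,b,n+1)]); print(P[0].round(4),P[-1].round(4)); print((np.diff(P,axis=0)/.06).round(2).tolist())
E
python3 -c "
from arc import *
inc(-.15,1.85,16,1)
import cv2
from h import *
print(state()['joint_positions'])
for u in [(327,284)]: print(ray('w4.png',*u,.055))
"
```

```text
[-0.0755 -0.0357] [0.0004 0.0831]
[[-0.06, 0.18], [-0.04, 0.16], [-0.03, 0.16], [-0.01, 0.16], [0.01, 0.17], [0.04, 0.17], [0.06, 0.17], [0.08, 0.16], [0.11, 0.15], [0.13, 0.14], [0.15, 0.12], [0.17, 0.1], [0.18, 0.07], [0.18, 0.05], [0.14, 0.03], [0.15, 0.01]]
[-0.11975595  0.44320194  0.45367505  1.67543138 -0.21710878  1.06808616
 -0.90737146]
[ 0.52174949 -0.2232473   0.055     ]
```

play_rows(
  increments=[
    [-0.63,-0.35,0,0],
    [-0.63,-0.35,0,0],
    [0,0,0.9,0],
    [0,0,0.9,0],
    [0,0,0.45,0],
    [0,0,0.2,0],
    [0,0,0,0],
    [0,0,0,0],
  ],
  hand=0,
)

```text
time_s: 7.05
tcp_pos: [0.5331, -0.1671, 0.0343]
eef_rot: [[0.966, 0.26, 0.002], [0.26, -0.966, -0.0], [0.002, 0.001, -1.0]]
ft_force: [-0.3, 0.8, -0.3]
opening: 0.0005
grip_force: 0.0
```

play_rows(
  increments=[
    [-0.06,0.2],
    [-0.04,0.2],
  ],
)

```text
$.increments[0]: bad value
```

play_rows(
  increments=[
    [-0.06,0.26,0,0],
    [-0.04,0.18,0,0],
    [-0.03,0.16,0,0],
    [-0.01,0.16,0,0],
    [0.01,0.17,0,0],
    [0.04,0.17,0,0],
    [0.06,0.17,0,0],
    [0.08,0.16,0,0],
    [0.11,0.15,0,0],
    [0.13,0.14,0,0],
    [0.15,0.12,0,0],
    [0.17,0.1,0,0],
    [0.18,0.07,0,0],
    [0.18,0.05,0,0],
    [0.14,0.03,0,0],
    [0.15,0.01,0,0],
    [0,0,0,0],
  ],
)

```text
time_s: 9.18
tcp_pos: [0.631, -0.268, 0.0302]
eef_rot: [[0.966, 0.259, -0.014], [0.259, -0.966, 0.005], [-0.012, -0.008, -1.0]]
ft_force: [-6.6, 1.7, 0.3]
opening: -0.0
grip_force: 2.7
```

```bash
python3 - <<'E'
from h import *
s=state();d=s['tcp_pos']-[.617,-.188,0];R=s['eef_rot'];print(R.T@d,s['ft_force'],s['ft_torque'])
E
```

```text
[-0.00758684  0.08061749 -0.03079539] [-6.64654753  1.67664639  0.27441005] [0.38101238 1.31817576 0.04899174]
```

play_rows(
  increments=[
    [0.12,-0.02,0,0],
    [0.12,-0.02,0,0],
    [0.1,-0.02,0,0],
    [0,0,0,0],
    [0,0,0,0],
  ],
)

```text
time_s: 9.8
tcp_pos: [0.6473, -0.2622, 0.0303]
eef_rot: [[0.966, 0.257, -0.017], [0.257, -0.966, 0.002], [-0.016, -0.007, -1.0]]
ft_force: [-9.3, 0.6, 0.9]
opening: 0.0001
grip_force: 3.9
```

```bash
python3 - <<'E'
from h import *
s=state();d=s['tcp_pos']-[.617,-.188,0];R=s['eef_rot'];print(R.T@d,s['ft_force'],s['ft_torque'])
E
```

```text
[ 0.00971671  0.07928698 -0.03096141] [-9.29537882  0.63986145  0.92055946] [0.06033991 2.04922668 0.05570883]
```

play_rows(
  increments=[
    [0.12,-0.02,0,0],
    [0.1,-0.02,0,0],
    [0,0,0,0],
    [0,0,0,0],
  ],
)

```text
time_s: 10.3
tcp_pos: [0.6491, -0.2618, 0.0296]
eef_rot: [[0.967, 0.252, -0.036], [0.252, -0.968, 0.001], [-0.035, -0.01, -0.999]]
ft_force: [-25.1, -2.4, 10.1]
opening: -0.0001
grip_force: 10.3
```

```bash
python3 - <<'E'
from h import *
s=state();d=s['tcp_pos']-[.617,-.188,0];R=s['eef_rot'];print(R.T@d,s['ft_force'],s['ft_torque'])
E
```

```text
[ 0.01137956  0.07923089 -0.03075218] [-25.14021223  -2.40335602  10.14394352] [-0.28224642  5.03651485  0.20257715]
```

play_rows(
  increments=[
    [-0.6,0,0,0],
    [0,0,-0.9,0],
    [0,0,-1,0],
    [0,0,-1,0],
    [-0.1,-0.8,-0.5,0],
    [-0.1,-0.8,-0.5,0],
    [-0.1,-0.8,-0.5,0],
    [-0.1,-0.8,-0.2,0],
    [-0.1,-0.9,0,0],
    [-0.1,-0.9,0,0],
    [-0.1,-0.9,0,0],
    [-0.1,-0.9,0,0],
    [-0.1,-0.9,0,0],
    [-0.1,-0.7,0,0],
    [0,0,0,0],
    [0,0,0,0],
    [0,0,0,0],
  ],
  hand=1,
)

```text
time_s: 12.42
tcp_pos: [0.446, 0.2053, 0.3094]
eef_rot: [[0.967, 0.256, 0.0], [0.256, -0.967, -0.0], [0.0, 0.0, -1.0]]
ft_force: [-0.1, 0.1, 0.2]
opening: 0.0857
grip_force: 0.0
```

```bash
python3 - <<'E'
from h import *
wrist('w5.png'); s=state();print(s['tcp_pos'],s['eef_rot'].round(3))
for p in [(.455,.126,.095),(.42,.29,.095),(.483,.382,.095)]: print(proj('w5.png',p))
E
```

```text
[0.44591941 0.20552454 0.30930687] [[ 0.967  0.256  0.   ]
 [ 0.256 -0.967 -0.   ]
 [ 0.     0.    -1.   ]]
[381.69717649 183.42504574]
[251.21564734 177.3298292 ]
[184.54769858 107.87070205]
```

View pics/w5.png

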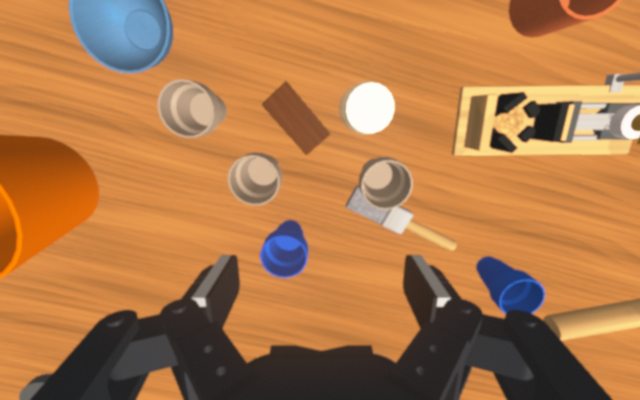

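```bash
cat >> h.py <<'E'
def togo(x,y,z):
    s=state(); return (s['eef_rot'].T@(np.array([x,y,z])-s['tcp_pos'])/.06).round(2)
E
python3 - <<'E'
from h import *
for n,u,z in [('A',(386,183),.095),('B',(254,179),.095),('C',(185,108),.095),('jar',(369,108),.085),('seat',(514,121),.012)]:
    p=ray('w5.png',*u,z); print(n,p.round(4),togo(p[0],p[1],.15))
E
```

```text
A [0.457  0.1208 0.095 ] [-0.18  1.41  2.66]
B [0.4188 0.2861 0.095 ] [-0.09 -1.42  2.65]
C [0.483  0.3815 0.095 ] [ 1.35 -2.68  2.65]
jar [0.5393 0.1685 0.085 ] [1.35 0.99 2.66]
seat [ 0.5802 -0.0566  0.012 ] [1.04 4.79 2.66]
```

play_rows(
  increments=[
    [-0.09,0.7,0.5,0],
    [-0.09,0.71,0.5,0],
    [0,0,0.7,0],
    [0,0,0.7,0],
    [0,0,0.2,0],
    [0,0,0,0],
    [0,0,0,0],
  ],
)

```text
time_s: 13.35
tcp_pos: [0.4582, 0.1235, 0.1551]
eef_rot: [[0.966, 0.26, 0.003], [0.26, -0.966, 0.001], [0.004, -0.0, -1.0]]
ft_force: [-0.8, 0.2, -0.6]
opening: 0.0853
grip_force: 0.0
```

```bash
python3 - <<'E'
from h import *
wrist('w6.png'); s=state();print(s['tcp_pos'])
for a in np.linspace(0,6.28,5): print(proj('w6.png',(.457+.0335*np.cos(a),.1208+.0335*np.sin(a),.095)))
E
```

```text
[0.45824497 0.12365905 0.1551859 ]
[335.23728364 179.77531989]
[280.33412493 210.37861761]
[312.15983341 258.92197785]
[365.03614884 231.72853441]
[335.37808508 179.81261216]
```

View pics/w6.png

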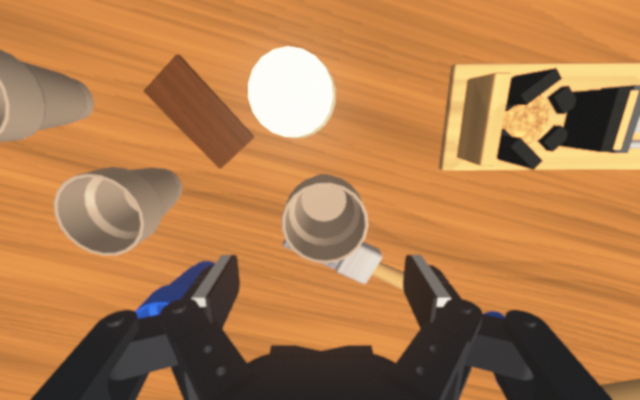

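play_rows(
  increments=[
    [-0.03,0.04,0.7,0],
    [0,0,0.6,0],
    [0,0,0.28,0],
    [0,0,0,0],
    [0,0,0,0],
  ],
)

```text
time_s: 14.02
tcp_pos: [0.457, 0.1209, 0.06]
eef_rot: [[0.966, 0.26, 0.003], [0.26, -0.966, 0.001], [0.003, -0.0, -1.0]]
ft_force: [-0.7, -0.5, -0.3]
opening: 0.0858
grip_force: 0.0
```

play_rows(
  increments=[
    [0,0,0,0],
    [0,0,0,0],
    [0,0,0,0],
    [0,0,0,0],
  ],
  hand=0,
  grip_force=45,
)

```text
time_s: 14.52
tcp_pos: [0.4569, 0.1208, 0.0603]
eef_rot: [[0.966, 0.26, 0.003], [0.26, -0.966, 0.002], [0.003, -0.001, -1.0]]
ft_force: [-1.1, -0.7, 4.8]
opening: 0.0659
grip_force: 49.5
```

play_rows(
  increments=[
    [0,0,-0.2,0],
    [0,0,-0.4,0],
    [0,0,-0.4,0],
    [0,0,0,0],
  ],
)

```text
time_s: 15.02
tcp_pos: [0.4574, 0.1209, 0.1208]
eef_rot: [[0.966, 0.26, 0.005], [0.26, -0.966, 0.002], [0.006, -0.001, -1.0]]
ft_force: [-0.2, -0.7, -2.1]
opening: 0.066
grip_force: 50.7
```

play_rows(
  increments=[
    [0,0,-0.7,0],
    [0.2,0.5,-0.3,0],
    [0.3,0.8,0,0],
    [0.3,0.8,0,0],
    [0.25,0.7,0,0],
    [0.17,0.45,0,0],
    [0,0,0,0],
    [0,0,0,0],
  ],
)

```text
time_s: 16.02
tcp_pos: [0.5755, -0.048, 0.1772]
eef_rot: [[0.966, 0.26, -0.003], [0.26, -0.966, 0.001], [-0.003, -0.002, -1.0]]
ft_force: [-0.2, 0.9, -1.7]
opening: 0.066
grip_force: 51.7
```

```bash
python3 - <<'E'
from h import *
print(togo(.579,-.048,.078),state()['tcp_pos'],state()['opening'],state()['joint_positions'])
shot('side','s2.png');shot('scene','s3.png')
a=cv2.imread('pics/s2.png')[70:220,250:400];b=cv2.imread('pics/s3.png')[130:280,200:350]
cv2.imwrite('pics/c4.png',cv2.resize(np.hstack([a,b]),None,fx=2.6,fy=2.6,interpolation=2))
E
```

```text
[0.06 0.02 1.65] [ 0.57554261 -0.04803073  0.17719205] 0.06598681243248078 [-0.30993465  0.31595722  0.38199284  1.84042145 -0.13763796  1.01386145
 -1.17912747]
```

play_rows(
  increments=[
    [0.05,0.02,0.5,0],
    [0,0,0.5,0],
    [0,0,0.4,0],
    [0,0,0.15,0],
    [0,0,0,0],
    [0,0,0,0],
  ],
)

```text
time_s: 16.88
tcp_pos: [0.5811, -0.0492, 0.0867]
eef_rot: [[0.966, 0.26, 0.002], [0.26, -0.966, 0.0], [0.002, 0.0, -1.0]]
ft_force: [-0.5, -0.4, -2.8]
opening: 0.0659
grip_force: 51.7
```

```bash
python3 - <<'E'
from h import *
print(togo(.579,-.048,.073),state()['tcp_pos'],state()['ft_force'],state()['ft_torque'])
E
```

```text
[-0.03 -0.03  0.23] [ 0.58107201 -0.04916162  0.08674742] [-0.50351941 -0.39528682 -2.83815174] [ 0.01045643 -0.02992212  0.016884  ]
```

play_rows(
  increments=[
    [-0.03,-0.02,0.08,0],
    [0,0,0.08,0],
    [0,0,0.06,0],
    [0,0,0,0],
    [0,0,0,0],
  ],
)

```text
time_s: 17.5
tcp_pos: [0.5781, -0.0487, 0.0725]
eef_rot: [[0.966, 0.26, 0.0], [0.26, -0.966, 0.0], [0.0, -0.0, -1.0]]
ft_force: [0.4, 0.1, 1.3]
opening: 0.066
grip_force: 51.9
```

play_rows(
  increments=[
    [0,0,0,0],
    [0,0,0,0],
    [0,0,0,0],
    [0,0,-0.5,0],
    [0,0,-1,0],
    [0,0,-1,0],
    [0,0,-0.5,0],
    [-0.3,-0.3,0,0],
    [0,0,0,0],
    [0,0,0,0],
  ],
  hand=1,
)

```text
time_s: 18.75
tcp_pos: [0.5559, -0.0363, 0.2519]
eef_rot: [[0.966, 0.26, -0.0], [0.26, -0.966, -0.0], [-0.0, 0.0, -1.0]]
ft_force: [-1.3, 0.5, -0.6]
opening: 0.0855
grip_force: 0.0
```

```bash
python3 - <<'E'
from h import *
wrist('w7.png'); shot('side','s4.png'); print(state()['tcp_pos'])
print(proj('w7.png',(.5781,-.0487,.107)),proj('s4.png',(.5781,-.0487,.107)))
a=cv2.resize(cv2.imread('pics/w7.png')[60:360,150:550],None,fx=1,fy=1);b=cv2.resize(cv2.imread('pics/s4.png')[120:345,240:420],(400,500))
a=cv2.copyMakeBorder(a,0,200,0,0,0)
cv2.imwrite('pics/c5.png',np.hstack([a,b]))
E
```

```text
[ 0.55605141 -0.0365469   0.25170983]
[337.64200336 171.84090161] [311.87217893 166.66312351]
```

View pics/c5.png

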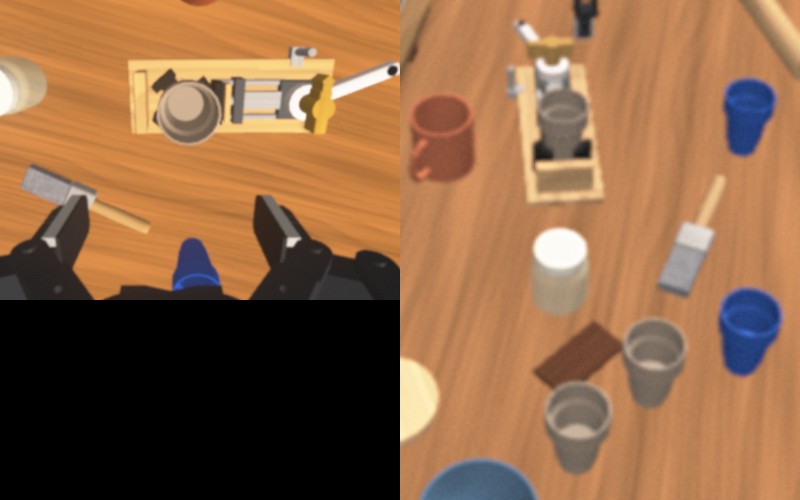

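play_rows(
  increments=[
    [-0.11,-0.83,0,0],
    [-0.11,-0.83,0,0],
    [-0.11,-0.83,0,0],
    [-0.12,-0.83,0,0],
    [-0.12,-0.83,0,0],
    [-0.12,-0.83,0,0],
    [-0.12,-0.81,0,0],
    [0,0,0.7,0],
    [0,0,0.6,0],
    [0,0,0.3,0],
    [0,0,0,0],
    [0,0,0,0],
  ],
)

```text
time_s: 20.35
tcp_pos: [0.4196, 0.2871, 0.1569]
eef_rot: [[0.966, 0.259, 0.001], [0.259, -0.966, 0.001], [0.001, -0.0, -1.0]]
ft_force: [0.4, 0.1, -0.2]
opening: 0.0854
grip_force: 0.0
```

```bash
cat >> h.py <<'E'
def fit(f,p,r=.0335):
    # refine rim circle by max gradient contrast around projected rim
    g=cv2.GaussianBlur(cv2.imread('pics/'+f),(3,3),0).astype(float); best=None
    a=np.linspace(0,6.28,72)
    def samp(c,rr):
        q=np.array([proj(f,(c[0]+rr*np.cos(t),c[1]+rr*np.sin(t),p[2])) for t in a]).astype(np.float32)
        return cv2.remap(g,q[:,0],q[:,1],1).reshape(-1,3), ((q>5)&(q<[635,395])).all(1)
    for dx in np.arange(-.008,.0081,.002):
        for dy in np.arange(-.008,.0081,.002):
            c=(p[0]+dx,p[1]+dy); o,m=samp(c,r+.002); i,_=samp(c,r-.0015)
            sc=np.abs(o-i).sum(1)[m].mean()
            if best is None or sc>best[0]: best=(sc,c)
    return best
E
python3 - <<'E'
from h import *
wrist('w8.png'); print(state()['tcp_pos']); b=fit('w8.png',(.4188,.2861,.095)); print(b, togo(*b[1],.06)); print(proj('w8.png',(.4188,.2861,.095)))
E
```

```text
[0.4197847  0.28735425 0.15733349]
(np.float64(129.16498480902777), (np.float64(0.4168), np.float64(0.2861))) [-0.06  0.01  1.62]
[321.18642835 219.12925774]
```

play_rows(
  increments=[
    [-0.05,0.01,0.7,0],
    [0,0,0.6,0],
    [0,0,0.32,0],
    [0,0,0,0],
    [0,0,0,0],
  ],
)

```text
time_s: 21.02
tcp_pos: [0.4173, 0.2864, 0.0606]
eef_rot: [[0.966, 0.26, 0.002], [0.26, -0.966, 0.002], [0.003, -0.001, -1.0]]
ft_force: [0.5, -0.2, 1.0]
opening: 0.0858
grip_force: 0.0
```

play_rows(
  increments=[
    [0,0,0,0],
    [0,0,0,0],
    [0,0,0,0],
    [0,0,0,0],
  ],
  hand=0,
  grip_force=45,
)

```text
time_s: 21.52
tcp_pos: [0.4173, 0.2867, 0.0611]
eef_rot: [[0.966, 0.26, 0.003], [0.26, -0.966, 0.002], [0.003, -0.002, -1.0]]
ft_force: [-0.2, -1.0, 6.0]
opening: 0.0659
grip_force: 49.6
```

play_rows(
  increments=[
    [0,0,-0.2,0],
    [0,0,-0.4,0],
    [0,0,-0.4,0],
    [0,0,-1,0],
    [0,0,-1,0],
    [0,0,0,0],
    [0,0,0,0],
  ],
)

```text
time_s: 22.4
tcp_pos: [0.4154, 0.285, 0.2391]
eef_rot: [[0.966, 0.26, -0.0], [0.26, -0.966, -0.0], [-0.0, 0.0, -1.0]]
ft_force: [-0.4, -0.4, -1.9]
opening: 0.0658
grip_force: 51.1
```

```bash
python3 - <<'E'
from h import *
print(state()['tcp_pos'],togo(.5781,-.0487,.19))
E
```

```text
[0.41537115 0.28497098 0.23906003] [1.18 6.07 0.82]
```

play_rows(
  increments=[
    [0.14,0.76,0,0],
    [0.15,0.76,0,0],
    [0.15,0.76,0,0],
    [0.15,0.76,0,0],
    [0.15,0.76,0,0],
    [0.15,0.76,0,0],
    [0.15,0.76,0,0],
    [0.14,0.75,0,0],
    [0,0,0.4,0],
    [0,0,0.4,0],
    [0,0,0,0],
    [0,0,0,0],
  ],
)

```text
time_s: 23.9
tcp_pos: [0.5784, -0.0477, 0.1904]
eef_rot: [[0.966, 0.26, -0.002], [0.26, -0.966, -0.0], [-0.002, -0.0, -1.0]]
ft_force: [0.2, 0.9, -1.4]
opening: 0.0659
grip_force: 51.1
```

```bash
python3 - <<'E'
from h import *
print(state()['tcp_pos'],togo(.5781,-.0487,.105),state()['opening'])
wrist('w9.png'); b=fit('w9.png',(.5781,-.0487,state()['tcp_pos'][2]+.035)); print(b)
E
```

```text
[ 0.57836761 -0.04774673  0.19042559] [-0.01  0.01  1.42] 0.06588535488104344
(np.float64(193.95937771267361), (np.float64(0.5781), np.float64(-0.0487)))
```

play_rows(
  increments=[
    [0,0.01,0.2,0],
    [0,0,0.2,0],
    [0,0,0.2,0],
    [0,0,0.2,0],
    [0,0,0.15,0],
    [0,0,0.15,0],
    [0,0,0.1,0],
    [0,0,0,0],
  ],
)

```text
time_s: 24.95
tcp_pos: [0.5786, -0.0486, 0.1185]
eef_rot: [[0.966, 0.26, -0.001], [0.26, -0.966, -0.0], [-0.001, -0.0, -1.0]]
ft_force: [-0.1, 0.1, -1.7]
opening: 0.0659
grip_force: 51.1
```

play_rows(
  increments=[
    [0,0,0.08,0],
    [0,0,0.06,0],
    [0,0,0.04,0],
    [0,0,0.02,0],
    [0,0,0,0],
    [0,0,0,0],
  ],
)

```text
time_s: 25.7
tcp_pos: [0.579, -0.0485, 0.107]
eef_rot: [[0.966, 0.26, -0.0], [0.26, -0.966, -0.0], [-0.0, -0.0, -1.0]]
ft_force: [-0.3, -1.1, -1.9]
opening: 0.0661
grip_force: 51.1
```

play_rows(
  increments=[
    [0,0,0.03,0],
    [0,0,0.03,0],
    [0,0,0,0],
    [0,0,0,0],
  ],
)

```text
time_s: 26.2
tcp_pos: [0.5802, -0.0487, 0.106]
eef_rot: [[0.966, 0.259, 0.002], [0.259, -0.966, 0.001], [0.002, -0.0, -1.0]]
ft_force: [-4.2, -0.8, 9.4]
opening: 0.0656
grip_force: 52.2
```

play_rows(
  increments=[
    [-0.02,0,0,0],
    [0,0,0,0],
    [0,0,0,0],
    [0,0,-0.3,0],
    [0,0,-0.8,0],
    [0,0,-1,0],
    [0,0,-0.6,0],
    [-0.4,-0.3,0,0],
    [0,0,0,0],
    [0,0,0,0],
  ],
  hand=1,
)

```text
time_s: 27.45
tcp_pos: [0.5504, -0.0377, 0.2661]
eef_rot: [[0.966, 0.26, 0.001], [0.26, -0.966, 0.0], [0.001, 0.0, -1.0]]
ft_force: [0.4, -1.2, -0.3]
opening: 0.0853
grip_force: 0.0
```

```bash
python3 - <<'E'
from h import *
wrist('w10.png'); print(state()['tcp_pos'])
for z in (.136,.139,.142): print(z,fit('w10.png',(.5785,-.0487,z)))
print(fit('w10.png',(.5785,-.0487,.107)))
shot('side','s5.png')
a=cv2.imread('pics/w10.png')[100:300,260:460];b=cv2.imread('pics/s5.png')[125:225,260:360]; e=cv2.imread('pics/s5.png')[245:345,290:390]
cv2.imwrite('pics/c6.png',np.hstack([cv2.resize(x,(400,400),interpolation=2) for x in (a,b)]))
print(proj('w10.png',(.5785,-.0487,.139)))
for n,p in dict(C=(.483,.3815,.095)).items(): print(proj('s5.png',p),fit('s5.png',p),fit('side0.png',p))
E
```

```text
[ 0.55053211 -0.0378863   0.26574374]
0.136 (np.float64(135.57275390625), (np.float64(0.5785), np.float64(-0.0487)))
0.139 (np.float64(137.16803656684027), (np.float64(0.5785), np.float64(-0.0467)))
0.142 (np.float64(134.63450792100696), (np.float64(0.5785), np.float64(-0.0467)))
(np.float64(114.84183756510417), (np.float64(0.5745), np.float64(-0.0547)))
[338.92214897 169.69545845]
[319.03766617 303.62691633] (np.float64(60.029947916666664), (np.float64(0.485), np.float64(0.3815))) (np.float64(59.73052300347222), (np.float64(0.485), np.float64(0.3815)))
```

View pics/c6.png

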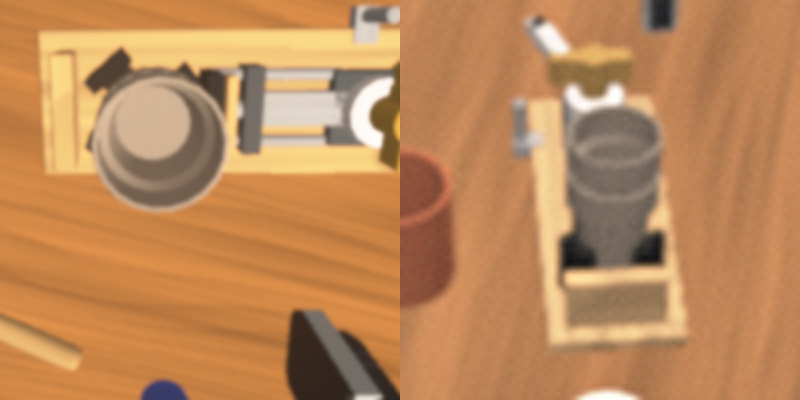

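play_rows(
  increments=[
    [0.09,-0.88,0,0],
    [0.09,-0.88,0,0],
    [0.09,-0.88,0,0],
    [0.09,-0.88,0,0],
    [0.1,-0.88,0,0],
    [0.1,-0.88,0,0],
    [0.1,-0.88,0,0],
    [0.09,-0.87,0,0],
    [0,0,0.7,0],
    [0,0,0.7,0],
    [0,0,0.4,0],
    [0,0,0,0],
    [0,0,0,0],
  ],
)

```text
time_s: 29.18
tcp_pos: [0.485, 0.3819, 0.1584]
eef_rot: [[0.966, 0.259, 0.001], [0.259, -0.966, 0.001], [0.002, -0.001, -1.0]]
ft_force: [0.6, 0.1, -0.9]
opening: 0.0855
grip_force: 0.0
```

```bash
python3 - <<'E'
from h import *
wrist('w11.png'); print(state()['tcp_pos']); b=fit('w11.png',(.484,.3815,.095)); print(b); b=fit('w11.png',(*b[1],.095)); print(b, togo(*b[1],.061))
E
```

```text
[0.48531873 0.38218571 0.15905211]
(np.float64(30.43344455295139), (np.float64(0.482), np.float64(0.3895)))
(np.float64(47.8277587890625), (np.float64(0.476), np.float64(0.3975))) [-0.09 -0.28  1.63]
```

```bash
python3 - <<'E'
from h import *
R=[]
for dx in np.arange(-.064,.065,.016):
    for dy in np.arange(-.064,.065,.016): R.append(fit('w11.png',(.484+dx,.3815+dy,.095)))
R.sort(key=lambda r:-r[0])
for r in R[:8]: print(r[0].round(1),np.round(r[1],4),proj('w11.png',(*r[1],.095)))
c=shot('side','s6.png')
R=[]
for dx in np.arange(-.064,.065,.016):
    for dy in np.arange(-.064,.065,.016): R.append(fit('s6.png',(.484+dx,.3815+dy,.095)))
R.sort(key=lambda r:-r[0])
for r in R[:5]: print(r[0].round(1),np.round(r[1],4))
cv2.imwrite('pics/c7.png',np.hstack([cv2.imread('pics/w11.png')[:,80:480],cv2.resize(cv2.imread('pics/s6.png')[235:335,270:370],(400,400))]))
E
```

```text
120.1 [0.464  0.4095] [279.37968053 232.80499727]
91.2 [0.466  0.4055] [284.90676648 231.75828572]
58.6 [0.5    0.4195] [276.6871514 186.8118651]
57.2 [0.498  0.4215] [273.50127654 188.64212381]
56.4 [0.46   0.4115] [275.81307168 236.69437361]
55.6 [0.476  0.4015] [292.78958912 221.54167681]
49.6 [0.438  0.4055] [277.29454706 262.29286208]
49.6 [0.438  0.4055] [277.29454706 262.29286208]
58.6 [0.464  0.4095]
53.5 [0.498  0.3515]
52.2 [0.496  0.3375]
50.7 [0.46   0.4075]
47.4 [0.492  0.3375]
```

View pics/c7.png

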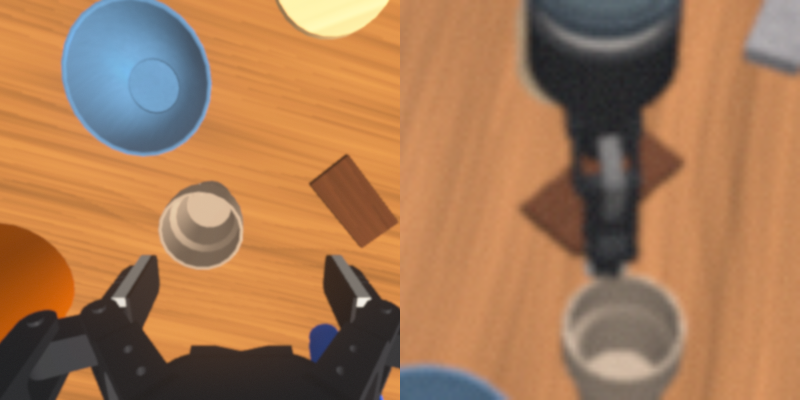

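```bash
python3 - <<'E'
from h import *
for z in (0,.08,.12,.16,.2): print(z,ray('scene0.png',516,178,z).round(3)[:2],ray('scene0.png',557,183,z).round(3)[:2],'side top rim pt',ray('side0.png',397,360,z).round(3)[:2],'wrist',ray('w11.png',154,285,z).round(3)[:2],ray('w11.png',80,224,z).round(3)[:2])
print(state()['tcp_pos'], togo(.464,.4095,.061))
E
```

```text
0 [0.222 0.551] [0.202 0.67 ] side top rim pt [0.295 0.433] wrist [0.311 0.546] [0.371 0.635]
0.08 [0.291 0.529] [0.273 0.638] side top rim pt [0.303 0.475] wrist [0.378 0.508] [0.422 0.573]
0.12 [0.326 0.517] [0.309 0.622] side top rim pt [0.307 0.496] wrist [0.411 0.489] [0.447 0.542]
0.16 [0.361 0.506] [0.344 0.606] side top rim pt [0.311 0.517] wrist [0.444 0.469] [0.472 0.511]
0.2 [0.396 0.494] [0.38 0.59] side top rim pt [0.315 0.538] wrist [0.477 0.45 ] [0.497 0.48 ]
[0.48528992 0.3822983  0.15930259] [-0.23 -0.53  1.64]
```

play_rows(
  increments=[
    [-0.23,-0.53,0.2,0],
    [0,0,0.3,0],
    [0,0,0,0],
    [0,0,0,0],
  ],
)

```text
time_s: 29.78
tcp_pos: [0.4638, 0.4075, 0.1281]
eef_rot: [[0.966, 0.258, 0.001], [0.258, -0.966, -0.0], [0.001, 0.0, -1.0]]
ft_force: [0.3, 0.6, 0.7]
opening: 0.0849
grip_force: 0.0
```

```bash
python3 - <<'E'
from h import *
wrist('w12.png'); b=fit('w12.png',(.464,.4095,.095)); print(b,state()['tcp_pos'], togo(*b[1],.061))
E
```

```text
(np.float64(130.19547526041666), (np.float64(0.464), np.float64(0.4095))) [0.46390069 0.40770755 0.12832131] [ 0.01 -0.03  1.12]
```

play_rows(
  increments=[
    [0.01,-0.03,0.5,0],
    [0,0,0.4,0],
    [0,0,0.22,0],
    [0,0,0,0],
    [0,0,0,0],
  ],
)

```text
time_s: 30.45
tcp_pos: [0.4635, 0.411, 0.0615]
eef_rot: [[0.966, 0.259, 0.002], [0.259, -0.966, 0.001], [0.002, -0.001, -1.0]]
ft_force: [0.5, 0.2, 0.3]
opening: 0.0853
grip_force: 0.0
```

play_rows(
  increments=[
    [0,0,0,0],
    [0,0,0,0],
    [0,0,0,0],
    [0,0,0,0],
  ],
  hand=0,
  grip_force=45,
)

```text
time_s: 30.95
tcp_pos: [0.4639, 0.4112, 0.0621]
eef_rot: [[0.966, 0.259, 0.003], [0.259, -0.966, 0.002], [0.003, -0.001, -1.0]]
ft_force: [0.3, -0.6, 6.5]
opening: 0.0656
grip_force: 50.6
```

play_rows(
  increments=[
    [0,0,-0.2,0],
    [0,0,-0.4,0],
    [0,0,-0.8,0],
    [0,0,-1,0],
    [0,0,-1,0],
    [0,0,0,0],
    [0,0,0,0],
  ],
)

```text
time_s: 31.82
tcp_pos: [0.4616, 0.41, 0.2638]
eef_rot: [[0.966, 0.26, -0.001], [0.26, -0.966, -0.001], [-0.001, 0.0, -1.0]]
ft_force: [-0.1, -0.5, -2.8]
opening: 0.0659
grip_force: 50.6
```

```bash
python3 - <<'E'
from h import *
print(state()['tcp_pos'],togo(.5785,-.048,.225),state()['joint_positions'])
E
```

```text
[0.46164097 0.41004754 0.26381775] [-0.1   7.88  0.65] [-0.89049323  0.29651137  0.11905865  1.64758296 -0.03760523  1.20103422
 -2.07061106]
```

play_rows(
  increments=[
    [-0.01,0.78,0,0],
    [-0.01,0.79,0,0],
    [-0.01,0.79,0,0],
    [-0.01,0.79,0,0],
    [-0.01,0.79,0,0],
    [-0.01,0.79,0,0],
    [-0.01,0.79,0,0],
    [-0.01,0.79,0,0],
    [-0.01,0.79,0,0],
    [-0.01,0.78,0,0],
    [0,0,0.3,0],
    [0,0,0.3,0],
    [0,0,0,0],
    [0,0,0,0],
  ],
)

```text
time_s: 33.58
tcp_pos: [0.5792, -0.0459, 0.2277]
eef_rot: [[0.965, 0.263, -0.001], [0.263, -0.965, 0.0], [-0.001, -0.001, -1.0]]
ft_force: [0.0, -0.1, -1.7]
opening: 0.0657
grip_force: 50.7
```

```bash
python3 - <<'E'
from h import *
wrist('w13.png');t=state()['tcp_pos'];print(t,togo(.5785,-.048,.138),state()['opening'])
print(fit('w13.png',(t[0],t[1],t[2]+.033)),state()['ft_force'])
E
```

```text
[ 0.5797647  -0.04631902  0.2284545 ] [-0.03  0.02  1.51] 0.06532542792975175
(np.float64(225.8111572265625), (np.float64(0.5797646965188819), np.float64(-0.04631901618498513))) [-0.64030064  0.66025668 -0.93845592]
```

play_rows(
  increments=[
    [-0.02,0.02,0.2,0],
    [0,0,0.2,0],
    [0,0,0.2,0],
    [0,0,0.2,0],
    [0,0,0.2,0],
    [0,0,0.15,0],
    [0,0,0.1,0],
    [0,0,0,0],
    [0,0,0,0],
  ],
)

```text
time_s: 34.75
tcp_pos: [0.5783, -0.0491, 0.1532]
eef_rot: [[0.966, 0.26, -0.001], [0.26, -0.966, 0.0], [-0.001, -0.0, -1.0]]
ft_force: [-0.8, 0.7, -1.5]
opening: 0.0655
grip_force: 50.7
```

play_rows(
  increments=[
    [0,-0.01,0.06,0],
    [0,0,0.06,0],
    [0,0,0.05,0],
    [0,0,0.03,0],
    [0,0,0,0],
    [0,0,0,0],
  ],
)

```text
time_s: 35.5
tcp_pos: [0.5783, -0.0486, 0.1411]
eef_rot: [[0.966, 0.26, -0.001], [0.26, -0.966, 0.0], [-0.001, -0.0, -1.0]]
ft_force: [-1.1, 0.8, -1.5]
opening: 0.0656
grip_force: 50.7
```

play_rows(
  increments=[
    [0,0,0.03,0],
    [0,0,0.02,0],
    [0,0,0,0],
    [0,0,0,0],
  ],
)

```text
time_s: 36.0
tcp_pos: [0.5789, -0.0484, 0.1389]
eef_rot: [[0.966, 0.26, 0.001], [0.26, -0.966, 0.0], [0.001, -0.0, -1.0]]
ft_force: [-1.6, 0.6, 3.7]
opening: 0.0656
grip_force: 51.2
```

play_rows(
  increments=[
    [0,0,0,0],
    [0,0,0,0],
    [0,0,0,0],
    [0,0,-0.3,0],
    [0,0,-0.6,0],
    [0,0,0,0],
    [0,0,0,0],
  ],
  hand=1,
)

```text
time_s: 36.88
tcp_pos: [0.5787, -0.0485, 0.193]
eef_rot: [[0.966, 0.26, 0.001], [0.26, -0.966, 0.0], [0.001, -0.0, -1.0]]
ft_force: [-0.5, 0.8, 0.0]
opening: 0.0852
grip_force: 0.0
```

play_rows(
  increments=[
    [0,0,0,0],
    [0,0,0,0],
    [0,0,0,0],
    [0,0,0.15,0],
    [0,0,0.1,0],
    [0,0,0,0],
    [0,0,0,0],
  ],
  hand=0.65,
)

```text
time_s: 37.75
tcp_pos: [0.5785, -0.0486, 0.1772]
eef_rot: [[0.966, 0.26, -0.0], [0.26, -0.966, -0.0], [-0.0, 0.0, -1.0]]
ft_force: [-0.4, -0.1, -0.3]
opening: 0.0553
grip_force: 0.0
```

play_rows(
  increments=[
    [0,0,0.06,0],
    [0,0,0.05,0],
    [0,0,0.03,0],
    [0,0,0,0],
    [0,0,0,0],
  ],
)

```text
time_s: 38.38
tcp_pos: [0.5786, -0.0486, 0.169]
eef_rot: [[0.966, 0.26, 0.0], [0.26, -0.966, 0.0], [0.0, 0.0, -1.0]]
ft_force: [-0.8, 0.2, 0.2]
opening: 0.0552
grip_force: 0.0
```

play_rows(
  increments=[
    [0,0,0.03,0],
    [0,0,0.03,0],
    [0,0,0,0],
    [0,0,0,0],
  ],
)

```text
time_s: 38.88
tcp_pos: [0.5799, -0.0487, 0.167]
eef_rot: [[0.966, 0.26, 0.003], [0.26, -0.966, 0.0], [0.003, 0.001, -1.0]]
ft_force: [-0.8, -0.3, 6.1]
opening: 0.0548
grip_force: 2.9
```

play_rows(
  increments=[
    [0,0,0.03,0],
    [0,0,0,0],
    [0,0,0,0],
    [0,0,0,0],
  ],
)

```text
time_s: 39.38
tcp_pos: [0.5812, -0.0485, 0.167]
eef_rot: [[0.966, 0.26, 0.006], [0.26, -0.966, 0.001], [0.006, 0.0, -1.0]]
ft_force: [-1.4, 0.3, 11.1]
opening: 0.0555
grip_force: 5.6
```

play_rows(
  increments=[
    [0,0,-0.6,0],
    [0,0,-0.8,0],
    [-0.5,0,-0.4,0],
    [0,0,0,0],
    [0,0,0,0],
  ],
  hand=1,
)

```text
time_s: 40.0
tcp_pos: [0.5493, -0.0559, 0.2708]
eef_rot: [[0.966, 0.26, -0.001], [0.26, -0.966, 0.001], [-0.0, -0.001, -1.0]]
ft_force: [-0.4, -0.1, -0.6]
opening: 0.0853
grip_force: 0.0
```

```bash
python3 - <<'E'
from h import *
from arc import *
wrist('w14.png');shot('side','s7.png');shot('scene','s8.png');print(state()['tcp_pos'])
for f in ('w14.png','s7.png','s8.png'):
    print(f,[(z,np.round(fit(f,(.5785,-.048,z))[0]),np.round(fit(f,(.5785,-.048,z))[1],4)) for z in (.166,.171,.176)])
inc(2.2,-.1,20,-1)
a=F(2.2,-1); P=np.array([.617,-.1885]); R=state()['eef_rot']; w=P+R[:2,:2]@a; print(w,togo(*w,.25),togo(*w,.034))
E
```

```text
[ 0.54919201 -0.05573114  0.26988026]
w14.png [(0.166, np.float64(143.0), array([ 0.5785, -0.048 ])), (0.171, np.float64(131.0), array([ 0.5805, -0.052 ])), (0.176, np.float64(123.0), array([ 0.5805, -0.052 ]))]
s7.png [(0.166, np.float64(33.0), array([ 0.5785, -0.05  ])), (0.171, np.float64(34.0), array([ 0.5785, -0.044 ])), (0.176, np.float64(33.0), array([ 0.5785, -0.04  ]))]
s8.png [(0.166, np.float64(38.0), array([ 0.5725, -0.046 ])), (0.171, np.float64(37.0), array([ 0.5745, -0.044 ])), (0.176, np.float64(37.0), array([ 0.5785, -0.042 ]))]
[0.0676 0.0497] [-0.0819  0.0154]
[[-0.11, 0.13], [-0.13, 0.12], [-0.15, 0.1], [-0.16, 0.08], [-0.17, 0.06], [-0.15, 0.04], [-0.13, 0.02], [-0.14, 0.01], [-0.14, -0.0], [-0.14, -0.02], [-0.14, -0.04], [-0.14, -0.06], [-0.14, -0.07], [-0.13, -0.09], [-0.12, -0.11], [-0.11, -0.13], [-0.1, -0.14], [-0.08, -0.16], [-0.06, -0.17], [-0.04, -0.14]]
[ 0.69525787 -0.21886749] [1.64 3.26 0.33] [1.65 3.26 3.93]
```

play_rows(
  increments=[
    [0.35,0.65,0,0],
    [0.36,0.65,0,0],
    [0.36,0.65,0,0],
    [0.36,0.65,0,0],
    [0.36,0.66,0,0],
    [0,0,1,0],
    [0,0,1,0],
    [0,0,1,0],
    [0,0,0.6,0],
    [0,0,0.3,0],
    [0,0,0,0],
    [0,0,0,0],
  ],
  hand=0,
)

```text
time_s: 41.65
tcp_pos: [0.7059, -0.2181, 0.0397]
eef_rot: [[0.966, 0.26, 0.004], [0.26, -0.966, -0.001], [0.003, 0.002, -1.0]]
ft_force: [0.3, 0.2, -0.2]
opening: -0.0001
grip_force: 0.0
```

```bash
cat > r.py <<'E'
from h import *
s=state();d=s['tcp_pos']-[.617,-.1885,0];R=s['eef_rot'];print(R.T@d,s['ft_force'],s['opening'])
E
python3 r.py
```

```text
[ 0.07832648  0.05175631 -0.03933506] [ 0.31710519  0.16689351 -0.24270836] -0.00010995765120586966
```

play_rows(
  increments=[
    [-0.2,0,0.06,0],
    [-0.11,0.13,0,0],
    [-0.13,0.12,0,0],
    [-0.15,0.1,0,0],
    [-0.16,0.08,0,0],
    [-0.17,0.06,0,0],
    [-0.15,0.04,0,0],
    [-0.13,0.02,0,0],
    [-0.14,0.01,0,0],
    [-0.14,0,0,0],
    [-0.14,-0.02,0,0],
    [-0.14,-0.04,0,0],
    [-0.14,-0.06,0,0],
    [-0.14,-0.07,0,0],
    [-0.13,-0.09,0,0],
    [-0.12,-0.11,0,0],
    [-0.11,-0.13,0,0],
    [0,0,0,0],
  ],
)

```text
time_s: 43.9
tcp_pos: [0.5647, -0.2594, 0.0346]
eef_rot: [[0.966, 0.259, 0.0], [0.259, -0.966, -0.003], [-0.001, 0.003, -1.0]]
ft_force: [2.1, -0.4, 1.4]
opening: -0.0001
grip_force: 1.2
```

```bash
python3 r.py
```

```text
[-0.06892019  0.05499868 -0.03437698] [ 2.1183672  -0.41672943  1.41100467] -0.00011342483817658347
```

play_rows(
  increments=[
    [-0.1,-0.14,0,0],
    [-0.08,-0.16,0,0],
    [-0.06,-0.17,0,0],
    [-0.02,-0.15,0,0],
    [0,-0.1,0,0],
    [0,0,0,0],
    [0,0,0,0],
  ],
)

```text
time_s: 44.78
tcp_pos: [0.5423, -0.2296, 0.0355]
eef_rot: [[0.967, 0.255, 0.01], [0.255, -0.967, -0.015], [0.006, 0.017, -1.0]]
ft_force: [10.3, -12.2, -6.9]
opening: -0.0001
grip_force: 6.5
```

```bash
python3 r.py
```

```text
[-0.08248744  0.02135167 -0.03564763] [ 10.25042529 -12.1518752   -6.85759756] -0.00014384817886642826
```

play_rows(
  increments=[
    [0,-0.1,0,0],
    [0,0,0,0],
    [0,0,0,0],
  ],
)

```text
time_s: 45.15
tcp_pos: [0.5421, -0.2287, 0.0359]
eef_rot: [[0.968, 0.252, 0.015], [0.253, -0.967, -0.022], [0.009, 0.025, -1.0]]
ft_force: [12.1, -18.9, -12.5]
opening: 0.0
grip_force: 9.9
```

```bash
python3 r.py
```

```text
[-0.08231548  0.02093444 -0.03616183] [ 12.14852034 -18.90833728 -12.49360973] 4.312350873451774e-05
```

play_rows(
  increments=[
    [0,0.4,0,0],
    [0,0.3,0,0],
    [0,0,-0.9,0],
    [0,0,-1,0],
    [0,0,-1,0],
    [0,0,-0.9,0],
    [0.5,-0.5,0,0],
    [0.5,-0.3,0,0],
    [0,0,0,0],
    [0,0,0,0],
  ],
)

```text
time_s: 46.4
tcp_pos: [0.5923, -0.1934, 0.2607]
eef_rot: [[0.966, 0.259, -0.004], [0.259, -0.966, -0.001], [-0.004, -0.0, -1.0]]
ft_force: [-0.0, -0.4, 0.7]
opening: 0.0002
grip_force: 0.0
```

```bash
python3 - <<'E'
from h import *
wrist('w15.png');shot('side','s9.png');shot('scene','s10.png');print(state()['tcp_pos'])
P=np.array([.617,-.1885]);yaw=.263
def ang(f,z,base,rs,dark):
    g=cv2.GaussianBlur(cv2.imread('pics/'+f),(3,3),0).astype(np.float32); out=[]
    for t in np.arange(-.4,2.2,.03):
        a=base(t); q=np.array([proj(f,(P[0]+r*np.cos(a),P[1]+r*np.sin(a),z)) for r in rs],np.float32)
        v=cv2.remap(g,q[:,0],q[:,1],1).reshape(-1,3); out.append((v.min(1).mean(),round(t,2)))
    return sorted(out)[-4:]
L=lambda t:yaw+np.pi+t
for f in ('w15.png','s9.png','s10.png','w4.png'): print(f,ang(f,.055,L,np.linspace(.03,.1,20),0))
# brass wing: low blue, high red
for f in ('w15.png','w4.png'):
    g=cv2.imread('pics/'+f).astype(np.float32); o=[]
    for q in np.arange(1.5,2.5,.04):
        a=yaw+2-q; pts=np.array([proj(f,(P[0]+r*np.cos(a),P[1]+r*np.sin(a),.094)) for r in np.linspace(-.028,.033,25)],np.float32)
        v=cv2.remap(g,pts[:,0],pts[:,1],1).reshape(-1,3); o.append(((v[:,2]-v[:,0]).mean(),round(q,2)))
    print(f,'nut',sorted(o)[-4:])
for f,z in (('w15.png',.171),('w15.png',.166),('s9.png',.171),('s10.png',.171)): print(f,fit(f,(.578,-.0445,z)))
E
```

```text
[ 0.592583   -0.19430973  0.26148525]
w15.png [(np.float32(203.89067), np.float64(-0.04)), (np.float32(205.0311), np.float64(0.02)), (np.float32(211.48389), np.float64(0.08)), (np.float32(212.94223), np.float64(0.05))]
s9.png [(np.float32(178.43477), np.float64(0.02)), (np.float32(185.1979), np.float64(-0.07)), (np.float32(185.22739), np.float64(-0.01)), (np.float32(185.65181), np.float64(-0.04))]
s10.png [(np.float32(156.64722), np.float64(0.02)), (np.float32(160.75117), np.float64(-0.01)), (np.float32(160.83594), np.float64(-0.07)), (np.float32(163.0334), np.float64(-0.04))]
w4.png [(np.float32(188.52495), np.float64(0.05)), (np.float32(190.2019), np.float64(0.11)), (np.float32(195.64648), np.float64(0.17)), (np.float32(201.09033), np.float64(0.14))]
w15.png nut [(np.float32(155.18933), np.float64(2.1)), (np.float32(155.2323), np.float64(1.98)), (np.float32(155.52509), np.float64(2.06)), (np.float32(155.66391), np.float64(2.02))]
w4.png nut [(np.float32(154.30016), np.float64(2.02)), (np.float32(154.71559), np.float64(2.14)), (np.float32(154.72289), np.float64(2.06)), (np.float32(155.20258), np.float64(2.1))]
w15.png (np.float64(104.33984375), (np.float64(0.576), np.float64(-0.0445)))
w15.png (np.float64(105.16129557291667), (np.float64(0.578), np.float64(-0.040499999999999994)))
s9.png (np.float64(41.541300455729164), (np.float64(0.578), np.float64(-0.0385)))
s10.png (np.float64(36.485866970486114), (np.float64(0.576), np.float64(-0.0385)))
```

```bash
python3 -c "
from bench import *
print(finish_job())"
```

```text
the job is handed in; nothing more can be done
None
```

The job is handed in: all three tumblers are nested upright on the cork pad, the wing nut points at the index pin (about 2.04 rad), and the lever was pushed to its closed stop so the jaw grips the stack; I checked the final state by measurement, not by eye.

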